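Turn the kit card over its spine

ROBOT

A 6-joint arm with a two-finger parallel gripper is mounted at the origin on the work surface. World frame = base frame: x ahead of the robot, y to its left, z up, the work surface at z = 0. Lengths are in m, angles in rad, forces in N, time in s.
With the tool pointing down it reaches from about 0.3 to 0.775 m from the base axis. Payload 14.6 kg.
Tool frame: the origin (TCP) lies between the finger pads; the fingertips stand 19 mm ahead of it and the grasp point (between the pads) is the TCP; z points along the fingers, y is the direction in which the jaws open and shut (so a half turn about z gives the same grasp; the last joint's range is limited). The gripper opens to 94 mm and grips with 3 to 60 N. Pads are 16 mm wide; open, the fingers measure 119 mm over their backs; the gripper's body (75 mm by 177 mm) begins 78 mm behind the grasp point.
Start: joints at [1.212, 0.3, 1.521, -0, 1.321, -0.067], TCP at [0.158, 0.527, 0.224] pointing down, gripper open.
Joint ranges: [-3.03, 3.03], [-0.79, 2.21], [0.23, 2.52], [-1.04, 4.18], [0, 3.07], [-2.55, 2.55]. Speed limits (rad/s): [2.22, 2.22, 2.57, 3.14, 3.14, 3.14].

INTERFACE

Orientations are given as [roll, pitch, yaw] about the fixed x, y, z axes, in that order (R = Rz(yaw) Ry(pitch) Rx(roll)).
In Python, from station import telemetry, vision, ctrl gives the robot as it stands. The module is installed in compiled form; this text tells all that it offers.
- The arm moves only by the shell command python3 -m creep 'ROWS' [FORCE]. ROWS is JSON, a list of rows, each a list of 3 entries, a list of its own where there are three numbers: the shift along the tool's x, y, z in units of 50 mm (1.0 is 50 mm), then the turn about the tool's z in units of 8 degrees (1.0 is 8 degrees), then the opening, from 0 (shut) to 1 (fully open). In form: [[[tx, ty, tz], twist, gripper], ...]. A call has 1 to 12 rows; each row is the pose to reach, as a shift and turn from the pose commanded when the call began, along the tool's axes at that moment; what a row does not reach only later rows make up. A row lasts 1/10 s, in which the tool goes at most 50 mm and 8.59 degrees, less where a joint would pass 70% of its speed; a pose out of reach is approached as far as the arm can. A call with a gripper value outside its range is refused whole. The fingers move at their own pace and stop on an object; FORCE is the grip in N (left out, the last holds). Time passes only in rows, so rows that repeat a pose let the fingers close. It gives the time, the measured TCP pose, the force and the opening at its end, in the units of the state.
- telemetry.get_obs(): the state, without advancing time (a new reading comes with each control period).
- vision.camera(name): name is "scene" or "top"; returns a dict with "img" (384x512x3 uint8, red, green, blue), "depth" (384x512 float32, m along the optical axis (not along the pixel's ray), 0 where there is no reading), "vertical_fov" (degrees; the focal length in pixels is half the picture's height over the tangent of half this angle, whatever the lens; pixels are square), "cx", "cy" (the principal point, pixels), "dist" ([k1, k2, p1, p2, k3] as OpenCV has them; the pictures are not rectified), "extrinsics" (4x4, takes a point from camera to world coordinates). Camera axes: x right, y down, z forward; pixel columns grow to the right and rows downward; lengths in m; the calibration is good to about 2 mm. A picture is of the moment at which its call begins.
- ctrl.hand_in(): hands the job in, once; it reports no verdict.
The state is a dict: "time_s": time; "qpos": joint angles; "joint_vel": joint speeds; "tau": joint torques, N m; "ee_pos": TCP position; "eef_rot": TCP orientation; "force": force on the tool from outside, world axes, zero at the start; "moment": the same for the moment, N m; "grip_width": finger opening in m.
Only numpy, scipy, OpenCV 4.12 (cv2) and the standard library are available. Lean on these libraries where they do the work, as an engineer would, in place of code of your own. Each camera call takes 0.05 s, during which the arm holds its last target.

TASK

The first kit is packed: on the card stand with the wide leaf, push the leaf up from under its free edge with a fingertip, swing it over the spine from the robot's right to its left and press it down until it lies fully flat on the left side, then take the hand away. Only push the leaf, never pinch it between the fingers, and do not lift, tip or shove the stand along. Leave the stand with the narrow leaf, the bottles and the other things where and as they are.

Things in the scene. Friction and masses are not known exactly. Their poses are not given: they have to be found in the camera images.
- stand_wide: card stand with the wide leaf: plywood plinth 140 mm deep across the spine (its x), 140 mm along the spine (y), 60 mm high, standing loose on the table, 1.8 kg. Origin: centre of its underside; z up. Its x axis points across the spine to the robot's left (+y of the table, give or take 16 degrees), its y axis lies along the spine
- wide_spine (a point): middle of the wide stand's spine (the hinge axis), 65 mm above the table, above the plinth's centre; two steel knuckles at the plinth's sides reach 11 mm above the plinth top
- leaf_wide (a joint): angle of the wide leaf about the spine: 0 = lying flat on the right side (the robot's right, the stand's -x), 1.57 = upright, 3.14 = flat on the left side (stops at both ends). Starts 0 to 0.3 up. Stiff friction hinge: stays at any angle where it is left; 2 to 3 N at the free edge turns it
- wide_edge (a point): middle of the wide leaf's free edge, at mid-thickness. The leaf is a rigid framed card, 100 mm from spine to free edge, 130 mm along the spine, 6 mm thick (rim 5 mm), mid-plane through the hinge axis. The plinth ends 70 mm from the spine, so the leaf's last 30 mm overhangs freely, 62 mm above the table when flat
- wide_top: card face of the wide leaf that looks up at the start (down when turned over). Origin on the hinge axis
- wide_under: the opposite card face of the wide leaf, looking down at the start. Origin on the hinge axis
- stand_narrow: card stand with the narrow leaf: plywood plinth 140 mm deep across the spine (its x), 90 mm along the spine (y), 60 mm high, standing loose on the table, 1.8 kg. Origin: centre of its underside; z up. Its x axis points across the spine to the robot's left (+y of the table, give or take 16 degrees), its y axis lies along the spine. Same build as the other; to be left alone
- leaf_narrow (a joint): angle of the narrow leaf (100 mm long, 80 mm along its spine), same meaning; lies on the right side and must stay as it is
- narrow_edge (a point): middle of the narrow leaf's free edge
- bottle_a: standing bottle, yellow-green with a black cap, 42 mm across, 145 mm high; origin at its underside; bystander
- bottle_b: standing bottle, yellow-green with a black cap, 42 mm across, 145 mm high; origin at its underside; bystander
- bottle_c: standing bottle, yellow-green with a black cap, 42 mm across, 145 mm high; origin at its underside; bystander
- bottle_d: standing bottle, yellow-green with a black cap, 42 mm across, 145 mm high; origin at its underside; bystander
- tape: tape roll lying flat, 84 mm across, 25 mm high; origin at its underside; bystander
- cap: loose black bottle cap, 30 mm across, 24 mm high; origin at its underside; bystander
- carton: small blue product carton, 60 x 90 mm, 110 mm high; origin at its underside; bystander
There are look-alikes about, which are no part of the job. What is shaped like the stand_wide but pink is not meant.

How it is judged:
By the outcome, as a careful person would: the job done as asked, in the order asked, and still so for the second after the job is handed in, with the robot touching nothing.
It also fails if it takes over 43 s, if anything falls off the work surface, if the arm or the gripper's body presses on something with over 40 N, if the wrist force passes 120 N, or if a joint passes its speed limit or range.

## Working session

There is one attempt and no reset: what is moved stays moved. The work goes in short steps, Python scripts to look and compute and a shell command to move; the robot and the scene stay as the last step left them, time stands still between calls to the robot, and variables do not carry over. Pictures are saved under pics/ and viewed, and the job is handed in when it is done.

```bash
mkdir -p pics; cat > h.py <<'E'
import numpy as np, cv2
from station import telemetry, vision, ctrl
def cam(n):
    c=vision.camera(n); h=c['img'].shape[0]
    f=h/2/np.tan(np.radians(c['vertical_fov'])/2)
    c['K']=np.array([[f,0,c['cx']],[0,f,c['cy']],[0,0,1.]]); return c
def cloud(c):
    h,w=c['depth'].shape
    uv=np.stack(np.meshgrid(np.arange(w),np.arange(h)),-1).reshape(-1,1,2).astype(np.float64)
    n=cv2.undistortPoints(uv,c['K'],np.array(c['dist'],float)).reshape(h,w,2)
    z=c['depth']; p=np.dstack([n[...,0]*z,n[...,1]*z,z])
    E=np.array(c['extrinsics']); P=p@E[:3,:3].T+E[:3,3]; P[z==0]=np.nan; return P
E
python3 - <<'E'
from h import *
o=telemetry.get_obs(); print(o)
for n in ('scene','top'):
    c=cam(n); np.savez(f'{n}.npz',img=c['img'],P=cloud(c)); print(n,np.round(c['extrinsics'],3).tolist(),c['K'][0,0],c['dist'])
    cv2.imwrite(f'pics/{n}0.png',cv2.resize(c['img'][...,::-1],(768,576)))
E
```

```text
{'time_s': 0.0, 'qpos': array([ 1.21238495e+00,  3.00459133e-01,  1.52156081e+00,  1.05547228e-07,
        1.32071528e+00, -6.66068285e-02]), 'joint_vel': array([-1.20937977e-04,  5.58190991e-04, -8.76250305e-05, -1.84743933e-03,
        3.80577201e-04,  1.05734024e-03]), 'tau': array([ 8.42059144e-04, -5.31795073e+01, -3.52744532e+01,  7.08994735e-02,
        2.43010547e-02, -7.59577097e-05]), 'ee_pos': array([0.15814761, 0.5265252 , 0.22390146]), 'eef_rot': array([-3.14045263e+00, -7.61484288e-05,  2.84978804e+00]), 'force': array([ 1.18580043, -0.10825568,  0.36436295]), 'moment': array([-0.01872916, -0.06437683,  0.00204126]), 'grip_width': 0.09374001337512218}
scene [[0.525, 0.627, -0.576, 1.05], [0.851, -0.403, 0.337, -0.296], [-0.021, -0.667, -0.745, 0.78], [0.0, 0.0, 0.0, 1.0]] 370.9484102148117 [0.00088111 0.         0.         0.         0.        ]
top [[-0.007, -0.996, 0.089, 0.408], [-1.0, 0.005, -0.027, 0.06], [0.027, -0.089, -0.996, 1.143], [0.0, 0.0, 0.0, 1.0]] 410.91525679520504 [0.00783725 0.         0.         0.         0.        ]
```

View pics/scene0.png

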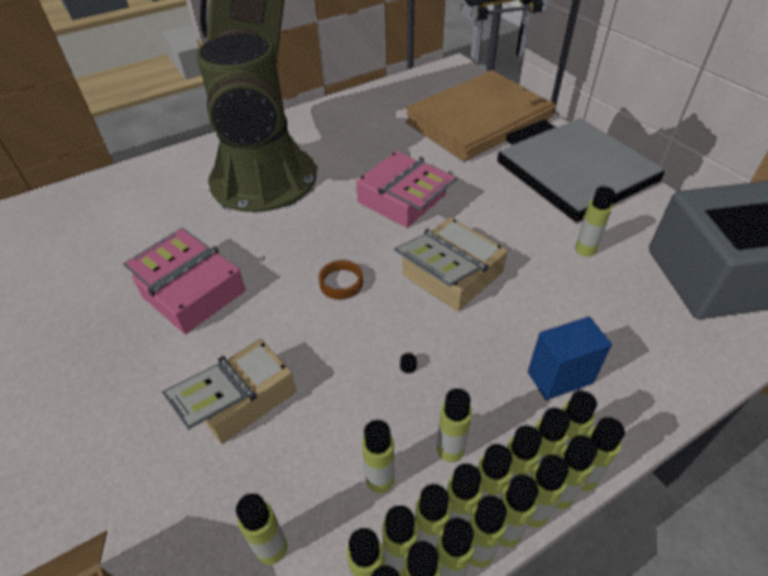

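View pics/top0.png

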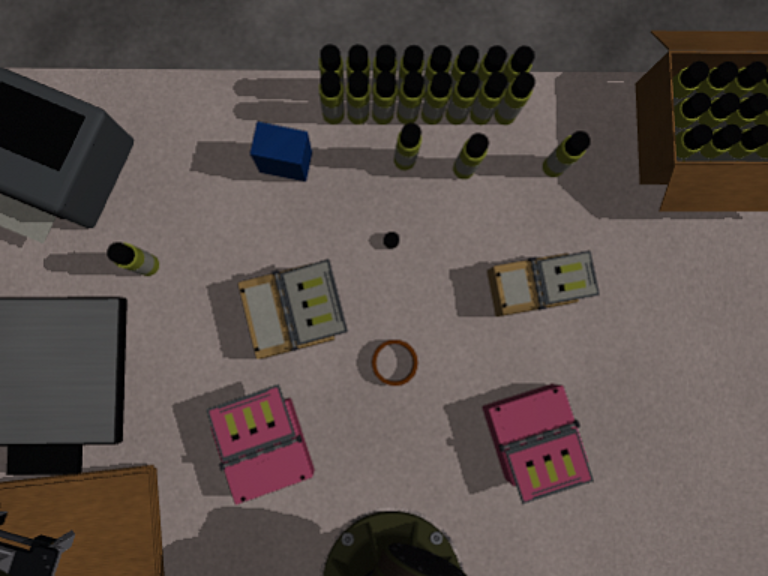

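Scene: the candidates in the top view (768×576) are wood at (290,308) with a 3-picture wide leaf, wood at (543,283) with the narrow leaf, and pink at (262,445) and (540,440), which are look-alikes. The choice is the wooden one at (290,308). I'll check it in a crop and measure it.

```bash
python3 - <<'E'
from h import *
d=np.load('top.npz'); P=d['P']; img=d['img']
cv2.imwrite('pics/crop.png',cv2.resize(img[165:250,130:285,::-1],None,fx=5,fy=5,interpolation=cv2.INTER_NEAREST))
for n in ('top','scene'):
    d=np.load(n+'.npz'); P=d['P']
    # region of interest by world coords
    m=(P[...,2]>0.045)&(P[...,0]>0.33)&(P[...,0]<0.65)&(P[...,1]>0.05)&(P[...,1]<0.37)&(P[...,2]<.12)
    lab,L=cv2.connectedComponents(m.astype(np.uint8))
    for i in range(1,lab):
        q=P[L==i]
        if len(q)<200: continue
        r=cv2.minAreaRect((q[:,:2]*1000).astype(np.float32)); print(n,len(q),r,q.mean(0),np.percentile(q[:,2],[2,25,50,75,98]))
        print(cv2.boxPoints(r).round().tolist())
        # profile along the long axis
        c=q[:,:2]-np.array(r[0])/1000
        for a in (r[2],r[2]+90):
            u=np.array([np.cos(np.radians(a)),np.sin(np.radians(a))]); s=c@u
            print(a,[(round(float(e),3),round(float(np.median(q[(s>=e)&(s<e+.01),2])),4)) for e in np.arange(-.11,.11,.01) if ((s>=e)&(s<e+.01)).sum()>5])
E
```

```text
top 3339 ((486.584716796875, 174.177490234375), (143.70034790039062, 166.8013916015625), 14.728925704956055) [0.4852574  0.17432657 0.07229102] [0.05688165 0.06105377 0.07083899 0.08297686 0.09378615]
[[396.0, 237.0], [438.0, 75.0], [577.0, 112.0], [535.0, 273.0]]
14.728925704956055 [(-0.08, 0.0696), (-0.07, 0.0618), (-0.06, 0.0723), (-0.05, 0.0721), (-0.04, 0.0727), (-0.03, 0.0721), (-0.02, 0.0726), (-0.01, 0.072), (-0.0, 0.0724), (0.01, 0.0717), (0.02, 0.0717), (0.03, 0.0724), (0.04, 0.0713), (0.05, 0.0722), (0.06, 0.0627), (0.07, 0.0596)]
104.72892570495605 [(-0.09, 0.0927), (-0.08, 0.0922), (-0.07, 0.0896), (-0.06, 0.0871), (-0.05, 0.0842), (-0.04, 0.0811), (-0.03, 0.0786), (-0.02, 0.0756), (-0.01, 0.0732), (-0.0, 0.0701), (0.01, 0.0676), (0.02, 0.0605), (0.03, 0.0608), (0.04, 0.0605), (0.05, 0.0607), (0.06, 0.0605), (0.07, 0.0607), (0.08, 0.0594)]
scene 2085 ((485.2496032714844, 173.32357788085938), (145.61204528808594, 170.3465576171875), 13.54599666595459) [0.49598417 0.17230111 0.06988122] [0.04770294 0.05911404 0.06762616 0.08203768 0.09248126]
[[395.0, 239.0], [434.0, 73.0], [576.0, 108.0], [536.0, 273.0]]
13.54599666595459 [(-0.07, 0.0602), (-0.06, 0.0725), (-0.05, 0.0702), (-0.04, 0.0715), (-0.03, 0.0724), (-0.02, 0.0711), (-0.01, 0.0704), (-0.0, 0.0701), (0.01, 0.0704), (0.02, 0.0722), (0.03, 0.0695), (0.04, 0.071), (0.05, 0.0656), (0.06, 0.0594), (0.07, 0.0545)]
103.54599666595459 [(-0.09, 0.0906), (-0.08, 0.0911), (-0.07, 0.0886), (-0.06, 0.0839), (-0.05, 0.083), (-0.04, 0.0801), (-0.03, 0.0777), (-0.02, 0.0749), (-0.01, 0.0722), (-0.0, 0.0695), (0.01, 0.0675), (0.02, 0.0594), (0.03, 0.0594), (0.04, 0.0593), (0.05, 0.0593), (0.06, 0.0593), (0.07, 0.0595), (0.08, 0.0585)]
```

View pics/crop.png

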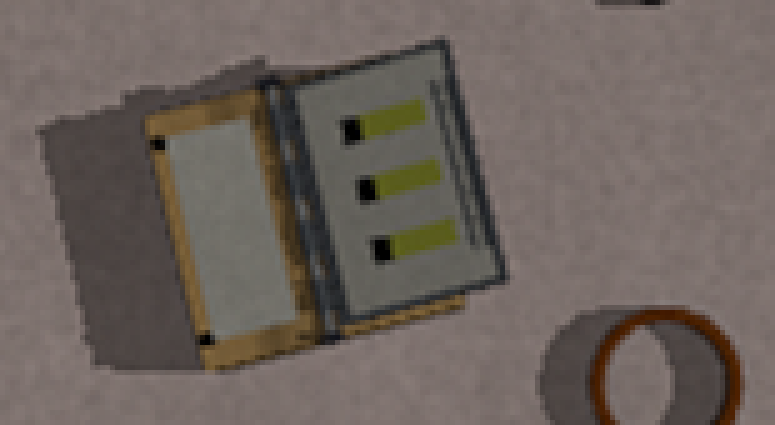

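The crop shows the wooden stand with its three-picture leaf on the right side. The rect size of 143×167 mm and top height of 60 mm match the description, and the slope gives a leaf angle of about 0.27. The spine is at about (0.483,0.187), u points at 104.2°, and the edge is at about (0.507,0.094,0.092). Next I'll close the gripper, align tool y with u, and move to the outside of the free edge, staying high.

```bash
python3 -m creep '[[[-0.8,-0.6,0],-0.4,0],[[-1.6,-1.1,0],-0.8,0],[[-2.4,-1.7,0],-1.2,0],[[-3.2,-2.3,0],-1.6,0],[[-4,-2.9,0],-2,0],[[-4.8,-3.4,0],-2.4,0],[[-5.6,-4,0],-2.8,0],[[-6.4,-4.6,0],-3.2,0],[[-7.2,-5.2,0],-3.5,0],[[-8,-5.7,0],-3.85,0],[[-8.8,-6.3,0],-3.85,0],[[-9.45,-6.77,0],-3.85,0]]' 10
```

```text
time_s: 1.3
ee_pos: [0.5144, 0.0643, 0.2241]
eef_rot: [3.142, -0.0, -2.897]
force: [0.4, 1.2, 1.3]
grip_width: 0.0021
```

```bash
python3 -m creep '[[[0,0,0],0,0],[[0,0,0],0,0]]'; python3 - <<'E'
from h import *
o=telemetry.get_obs(); p=o['ee_pos']; print(o['time_s'],p,o['eef_rot'],np.degrees(o['eef_rot'][2]),o['force'],o['grip_width'])
u=np.array([np.cos(np.radians(104.2)),np.sin(np.radians(104.2))]);v=np.array([-u[1],u[0]])
print('u,v from spine',(p[:2]-[.4826,.187])@u,(p[:2]-[.4826,.187])@v)
for n in ('scene','top'):
    c=cam(n); cv2.imwrite(f'pics/{n}1.png',cv2.resize(c['img'][...,::-1],(768,576)))
E
```

```text
time_s: 1.5
ee_pos: [0.5132, 0.0662, 0.2239]
eef_rot: [3.141, -0.001, -2.897]
force: [-0.3, -0.4, -0.2]
grip_width: 0.0001
1.5 [0.51323898 0.06622105 0.22389127] [ 3.14125622e+00 -1.14205955e-03 -2.89734212e+00] -166.0054752698773 [-0.25697114 -0.38018858 -0.19278171] 0.00014165235901492172
u,v from spine -0.12460455481240257 -7.484495818979135e-05
```

```bash
python3 -m creep '[[[0,0,0.5],0,0],[[0,0,1],0,0],[[0,0,1.5],0,0],[[0,0,2],0,0],[[0,0,2.5],0,0],[[0,0,2.85],0,0],[[0,0,2.85],0,0],[[0,0,2.85],0,0]]'; python3 - <<'E'
from h import *
for n in ('scene','top'):
    c=cam(n); cv2.imwrite(f'pics/{n}2.png',cv2.resize(c['img'][...,::-1],(768,576)))
E
```

```text
time_s: 2.4
ee_pos: [0.5133, 0.0674, 0.0827]
eef_rot: [-3.142, 0.0, -2.895]
force: [0.2, -0.3, 0.5]
grip_width: 0.0001
```

View pics/scene2.png

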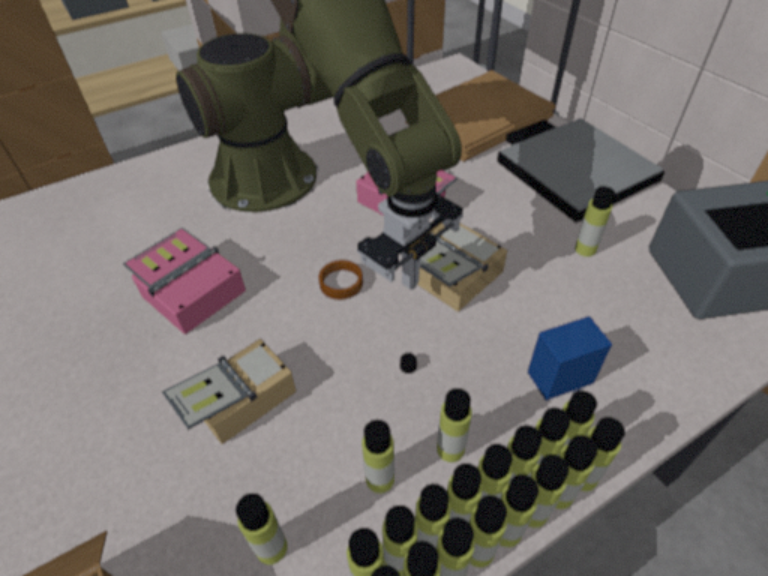

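The closed fingers, at about (410,275) in the scene view, stand just outside the free edge. Now I'll approach until they touch.

```bash
python3 -m creep '[[[0,0.1,0],0,0],[[0,0.16,0],0,0],[[0,0.16,0],0,0]]'; python3 -m creep '[[[0,0.04,0],0,0],[[0,0.04,0],0,0]]'; python3 -m creep '[[[0,0.04,0],0,0],[[0,0.04,0],0,0]]'; python3 -m creep '[[[0,0.04,0],0,0],[[0,0.04,0],0,0]]'
```

```text
time_s: 2.8
ee_pos: [0.5114, 0.0749, 0.0823]
eef_rot: [-3.142, 0.001, -2.895]
force: [-0.2, 0.0, 0.9]
grip_width: 0.0008
time_s: 3.0
ee_pos: [0.5109, 0.0765, 0.082]
eef_rot: [-3.142, 0.0, -2.896]
force: [-0.9, 0.4, 0.4]
grip_width: 0.0003
time_s: 3.2
ee_pos: [0.5104, 0.0784, 0.0819]
eef_rot: [-3.142, -0.0, -2.896]
force: [-0.1, 0.2, -0.1]
grip_width: 0.0007
time_s: 3.4
ee_pos: [0.5099, 0.0803, 0.0819]
eef_rot: [-3.142, 0.0, -2.896]
force: [-0.4, -0.0, 0.3]
grip_width: 0.0002
```

```bash
python3 -m creep '[[[0,0.03,0],0,0],[[0,0.03,0],0,0]]'; python3 -m creep '[[[0,0.03,0],0,0],[[0,0.03,0],0,0]]'; python3 -m creep '[[[0,0.03,0],0,0],[[0,0.03,0],0,0]]'
```

```text
time_s: 3.6
ee_pos: [0.5099, 0.081, 0.0821]
eef_rot: [-3.14, 0.0, -2.896]
force: [1.9, -6.6, 0.9]
grip_width: 0.0005
time_s: 3.8
ee_pos: [0.5096, 0.0822, 0.0821]
eef_rot: [-3.14, 0.001, -2.896]
force: [2.2, -8.5, 0.7]
grip_width: 0.0008
time_s: 4.0
ee_pos: [0.5094, 0.0836, 0.0822]
eef_rot: [-3.14, 0.001, -2.896]
force: [2.4, -9.5, 0.9]
grip_width: 0.0003
```

```bash
python3 -m creep '[[[0,0,-0.1],0,0],[[0,0,-0.2],0,0]]'; python3 -m creep '[[[0,0.03,-0.1],0,0],[[0,0.06,-0.2],0,0]]';python3 - <<'E'
from h import *
for n in ('scene','top'):
    c=cam(n); np.savez(f'{n}3.npz',img=c['img'],P=cloud(c)); P=cloud(c)
    m=(P[...,0]>.36)&(P[...,0]<.62)&(P[...,1]>.05)&(P[...,1]<.3)
    cv2.imwrite(f'pics/{n}3.png',cv2.resize(c['img'][100:260,120:340,::-1],None,fx=3.5,fy=3.5))
E
```

```text
time_s: 4.2
ee_pos: [0.5088, 0.0844, 0.0921]
eef_rot: [-3.141, -0.0, -2.896]
force: [0.5, -3.0, -1.4]
grip_width: 0.0005
time_s: 4.4
ee_pos: [0.508, 0.0876, 0.1024]
eef_rot: [-3.142, -0.0, -2.896]
force: [0.1, -1.2, -1.6]
grip_width: 0.0007
```

View pics/scene3.png

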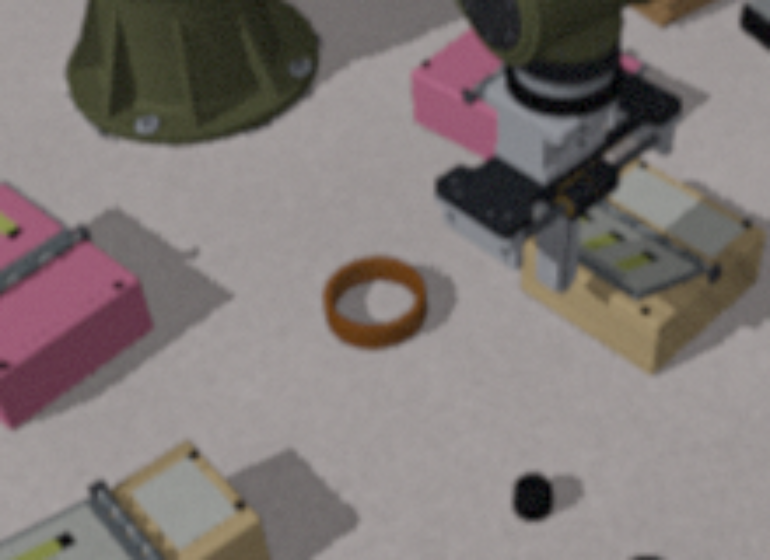

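View pics/top3.png

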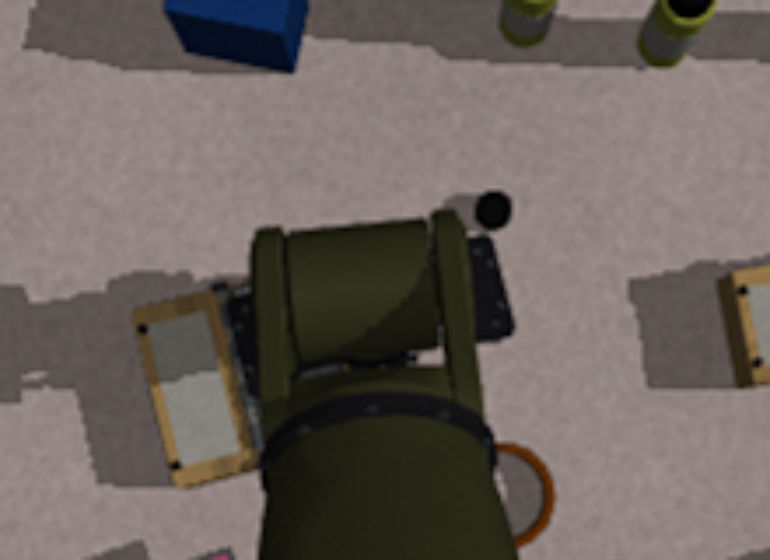

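```bash
cat > disp.py <<'E'
from h import *
def go(n):
    a=np.load('top.npz')['img']; b=np.load(n)['img']
    g=lambda i: cv2.cvtColor(i,cv2.COLOR_RGB2GRAY)
    for (r0,r1,c0,c1) in ((178,200,155,178),(215,240,160,185)):
        t=cv2.resize(g(a)[r0:r1,c0:c1],None,fx=8,fy=8,interpolation=cv2.INTER_CUBIC)
        s=cv2.resize(g(b)[r0-6:r1+6,c0-6:c1+6],None,fx=8,fy=8,interpolation=cv2.INTER_CUBIC)
        _,v,_,l=cv2.minMaxLoc(cv2.matchTemplate(s,t,cv2.TM_CCOEFF_NORMED)); print('px shift',l[0]/8-6,l[1]/8-6,v,'(2.6mm/px)')
    # leaf plane in cloud
def leaf(n):
    P=np.load(n)['P']; u=np.array([np.cos(np.radians(104.2)),np.sin(np.radians(104.2))]);v=np.array([-u[1],u[0]])
    d=P[...,:2]-[.4826,.187]; return d@u,d@v,P[...,2]
E
python3 -c "
import disp;disp.go('top3.npz')"
```

```text
px shift 2.625 3.5 0.5570048689842224 (2.6mm/px)
px shift -0.875 0.125 0.990588903427124 (2.6mm/px)
```

It works: force dropped to about 1–2 N and the leaf is rising. The first push shifted the stand by about 2 mm, so I'll now follow the arc with an upward bias.

```bash
python3 -m creep '[[[0,0.04,-0.09],0,0],[[0,0.08,-0.18],0,0],[[0,0.14,-0.26],0,0],[[0,0.2,-0.35],0,0]]'; python3 -m creep '[[[0,0.06,-0.08],0,0],[[0,0.11,-0.16],0,0],[[0,0.18,-0.24],0,0],[[0,0.25,-0.31],0,0]]'; python3 - <<'E'
from h import *
for n in ('scene','top'):
    c=cam(n); np.savez(f'{n}4.npz',img=c['img'],P=cloud(c))
    cv2.imwrite(f'pics/{n}4.png',cv2.resize(c['img'][100:260,120:340,::-1],None,fx=3.5,fy=3.5))
import disp;disp.go('top4.npz')
E
```

```text
time_s: 4.9
ee_pos: [0.5059, 0.0969, 0.1201]
eef_rot: [-3.141, 0.0, -2.896]
force: [0.3, -6.3, 2.2]
grip_width: 0.0003
time_s: 5.3
ee_pos: [0.5027, 0.1093, 0.1356]
eef_rot: [-3.141, 0.0, -2.896]
force: [0.3, -6.4, 3.6]
grip_width: 0.0005
px shift -1.0 1.0 0.32221686840057373 (2.6mm/px)
px shift -3.25 0.375 0.7024248838424683 (2.6mm/px)
```

View pics/scene4.png

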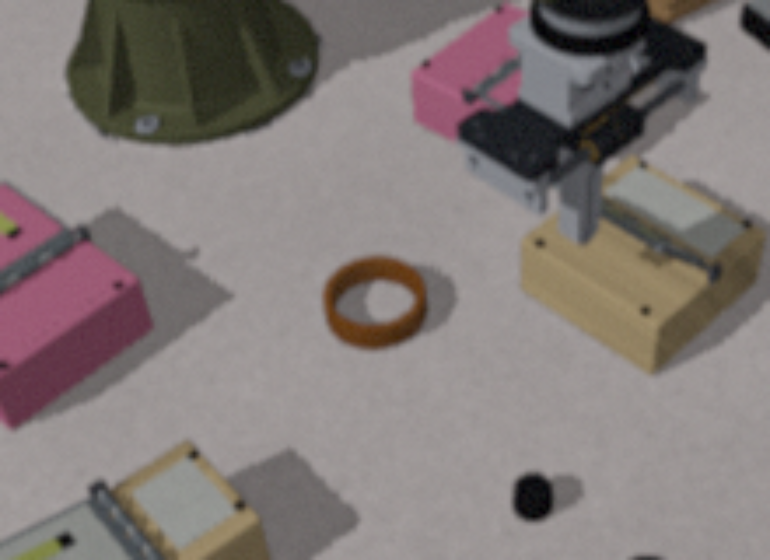

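```bash
python3 -m creep '[[[0,0.08,-0.07],0,0],[[0,0.15,-0.13],0,0],[[0,0.23,-0.19],0,0],[[0,0.31,-0.25],0,0],[[0,0.4,-0.3],0,0],[[0,0.49,-0.35],0,0]]'; python3 -m creep '[[[0,0.09,-0.04],0,0],[[0,0.18,-0.07],0,0],[[0,0.28,-0.1],0,0],[[0,0.37,-0.13],0,0],[[0,0.46,-0.14],0,0],[[0,0.56,-0.15],0,0]]'; python3 - <<'E'
from h import *
for n in ('scene','top'):
    c=cam(n); np.savez(f'{n}5.npz',img=c['img'],P=cloud(c))
    cv2.imwrite(f'pics/{n}5.png',cv2.resize(c['img'][100:260,120:340,::-1],None,fx=3.5,fy=3.5))
import disp;disp.go('top5.npz')
E
```

```text
time_s: 6.0
ee_pos: [0.4966, 0.1335, 0.1526]
eef_rot: [3.141, -0.0, -2.896]
force: [0.9, -2.2, 2.7]
grip_width: 0.0006
time_s: 6.6
ee_pos: [0.4898, 0.1606, 0.1599]
eef_rot: [3.142, -0.0, -2.896]
force: [0.6, -0.3, 1.4]
grip_width: 0.0007
px shift -6.0 -6.0 0.33675944805145264 (2.6mm/px)
px shift 0.0 -1.875 0.44529470801353455 (2.6mm/px)
```

View pics/scene5.png

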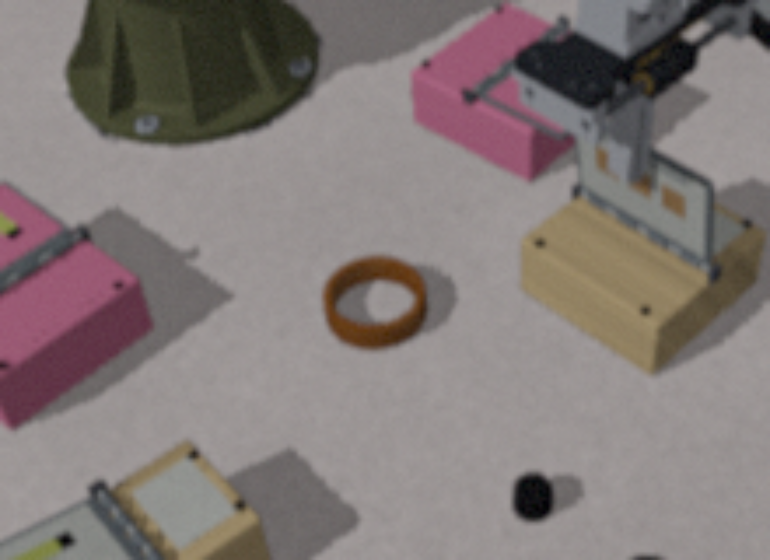

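```bash
python3 -m creep '[[[0,0.16,0],0,0],[[0,0.32,0],0,0],[[0,0.48,0.02],0,0],[[0,0.63,0.03],0,0],[[0,0.78,0.07],0,0],[[0,0.92,0.11],0,0],[[0,1.06,0.18],0,0],[[0,1.19,0.26],0,0]]'; python3 - <<'E'
from h import *
for n in ('scene','top'):
    c=cam(n); np.savez(f'{n}6.npz',img=c['img'],P=cloud(c))
    cv2.imwrite(f'pics/{n}6.png',cv2.resize(c['img'][100:260,120:340,::-1],None,fx=3.5,fy=3.5))
E
```

```text
time_s: 7.5
ee_pos: [0.4753, 0.2186, 0.1467]
eef_rot: [3.141, 0.0, -2.896]
force: [0.6, -1.1, 1.6]
grip_width: 0.0006
```

View pics/scene6.png

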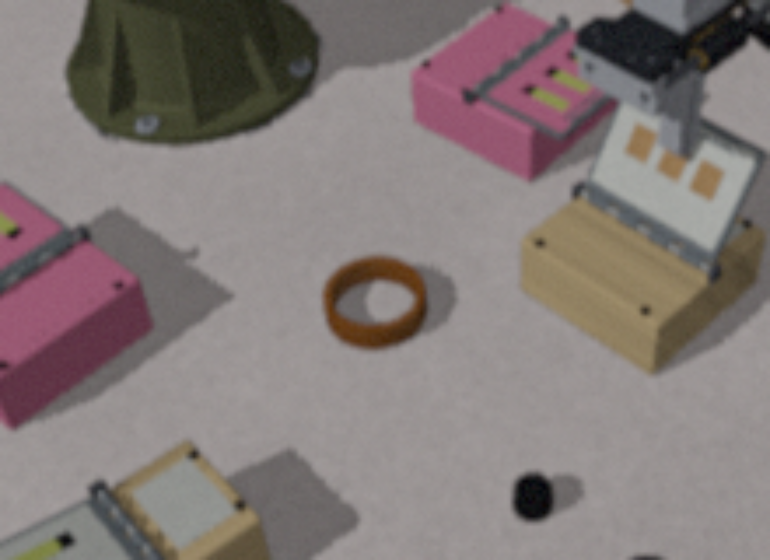

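The leaf, at about (680,180), is past upright and leaning left. The stand hasn't moved, so I'll keep going over and down.

```bash
python3 -m creep '[[[0,0.12,0.09],0,0],[[0,0.23,0.19],0,0],[[0,0.33,0.31],0,0],[[0,0.43,0.43],0,0],[[0,0.5,0.56],0,0],[[0,0.57,0.7],0,0],[[0,0.61,0.84],0,0],[[0,0.65,0.99],0,0]]'; python3 -m creep '[[[0,0.01,0.08],0,0],[[0,0.02,0.16],0,0],[[0,0.02,0.2],0,0],[[0,0.02,0.2],0,0]]'; python3 - <<'E'
from h import *
for n in ('scene','top'):
    c=cam(n); np.savez(f'{n}7.npz',img=c['img'],P=cloud(c))
    cv2.imwrite(f'pics/{n}7.png',cv2.resize(c['img'][100:260,120:340,::-1],None,fx=3.5,fy=3.5))
E
```

```text
time_s: 8.4
ee_pos: [0.4674, 0.2496, 0.0968]
eef_rot: [-3.142, -0.0, -2.896]
force: [0.2, 0.3, 0.7]
grip_width: 0.0007
time_s: 8.8
ee_pos: [0.4673, 0.2504, 0.0874]
eef_rot: [-3.142, 0.0, -2.896]
force: [0.1, -0.3, 0.9]
grip_width: 0.0005
```

View pics/scene7.png

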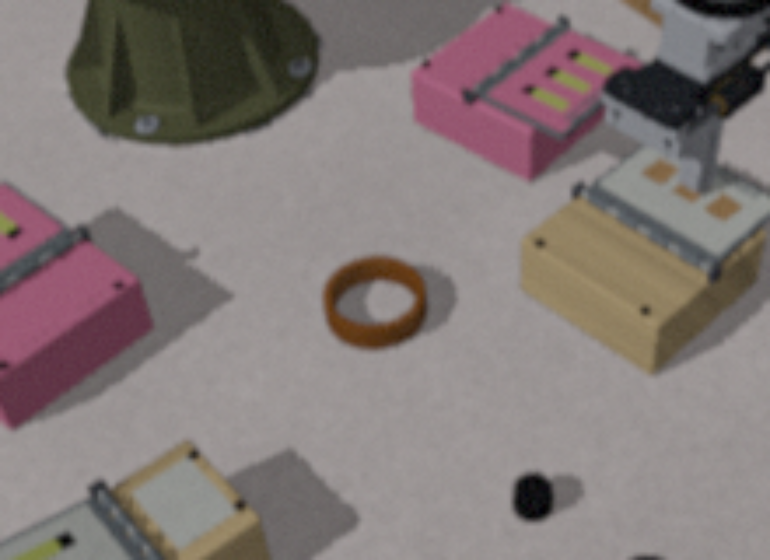

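Nearly flat. Now I'll press down until the force shows the stop.

```bash
for i in 1; do python3 -m creep '[[[0,0,0.03],0,0],[[0,0,0.03],0,0]]'; python3 -m creep '[[[0,0,0.03],0,0],[[0,0,0.03],0,0]]'; python3 -m creep '[[[0,0,0.03],0,0],[[0,0,0.03],0,0]]'; done
```

```text
time_s: 9.1
ee_pos: [0.4675, 0.2504, 0.0871]
eef_rot: [-3.142, 0.001, -2.896]
force: [-5.1, -2.5, 13.1]
grip_width: 0.0005
time_s: 9.3
ee_pos: [0.4677, 0.2505, 0.0868]
eef_rot: [3.142, 0.001, -2.896]
force: [-11.2, -6.3, 28.4]
grip_width: 0.0006
time_s: 9.5
ee_pos: [0.4678, 0.2506, 0.0866]
eef_rot: [3.141, 0.002, -2.896]
force: [-17.6, -8.3, 44.5]
grip_width: 0.0003
```

The stop is reached and it's stiff, at 44 N on the fingertips, which is more than needed. I'll release and look.

```bash
python3 -m creep '[[[0,0,-0.1],0,0],[[0,0,-0.3],0,0],[[0,0,-0.8],0,0],[[0,0,-1.5],0,0],[[0,0,-2.2],0,0],[[0,0,-2.9],0,0]]'; python3 -m creep '[[[1,0,0],0,0],[[2,0,0],0,0],[[3,0,0],0,0],[[3,1,0],0,0],[[3,2,0],0,0],[[3,3,0],0,0],[[3,4,0],0,0],[[3,4,0],0,0],[[3,4,0],0,0]]'; python3 - <<'E'
from h import *
for n in ('scene','top'):
    c=cam(n); P=cloud(c); np.savez(f'{n}8.npz',img=c['img'],P=P)
    cv2.imwrite(f'pics/{n}8.png',cv2.resize(c['img'][...,::-1],(768,576)))
    u,v=np.array([-.2453,.9694]),np.array([-.9694,-.2453])
    d=P[...,:2]-[.4826,.187]; a,b=d@u,d@v
    m=(np.abs(b)<.055)&(P[...,2]>.045)&(P[...,2]<.12)
    print(n,[(round(e,3),round(float(np.nanmedian(P[...,2][m&(a>=e)&(a<e+.01)])),4)) for e in np.arange(-.08,.12,.01) if (m&(a>=e)&(a<e+.01)).sum()>3])
    for nn,Q in (('before',np.load(n+'.npz')['P']),('after',P)):
        mm=(Q[...,2]>0.045)&(Q[...,0]>0.36)&(Q[...,0]<0.60)&(Q[...,1]>0.05)&(Q[...,1]<0.32)&(Q[...,2]<.12)
        q=Q[mm]; r=cv2.minAreaRect((q[:,:2]*1000).astype(np.float32)); print(nn,r)
E
```

```text
time_s: 10.1
ee_pos: [0.4671, 0.2503, 0.2297]
eef_rot: [-3.142, 0.0, -2.896]
force: [0.4, -0.2, -1.0]
grip_width: 0.0005
time_s: 11.0
ee_pos: [0.2727, 0.4082, 0.2276]
eef_rot: [-3.141, -0.001, -2.894]
force: [0.6, 0.0, 0.0]
grip_width: 0.0007
scene [(np.float64(-0.07), 0.0564), (np.float64(-0.06), 0.0593), (np.float64(-0.05), 0.0594), (np.float64(-0.04), 0.0591), (np.float64(-0.03), 0.0589), (np.float64(-0.02), 0.0593), (np.float64(-0.01), 0.0599), (np.float64(-0.0), 0.0663), (np.float64(0.01), 0.0668), (np.float64(0.02), 0.0672), (np.float64(0.03), 0.0669), (np.float64(0.04), 0.0673), (np.float64(0.05), 0.0673), (np.float64(0.06), 0.067), (np.float64(0.07), 0.0673), (np.float64(0.08), 0.0672), (np.float64(0.09), 0.0671), (np.float64(0.1), 0.0666)]
before ((485.2496032714844, 173.32357788085938), (145.61204528808594, 170.3465576171875), 13.54599666595459)
after ((478.4013366699219, 204.62953186035156), (144.5116729736328, 173.62298583984375), 13.743391990661621)
top [(np.float64(-0.07), 0.0598), (np.float64(-0.06), 0.0604), (np.float64(-0.05), 0.0602), (np.float64(-0.04), 0.0604), (np.float64(-0.03), 0.0605), (np.float64(-0.02), 0.0604), (np.float64(-0.01), 0.0606), (np.float64(-0.0), 0.0682), (np.float64(0.01), 0.0684), (np.float64(0.02), 0.0689), (np.float64(0.03), 0.0685), (np.float64(0.04), 0.0682), (np.float64(0.05), 0.0684), (np.float64(0.06), 0.0684), (np.float64(0.07), 0.069), (np.float64(0.08), 0.0684), (np.float64(0.09), 0.0688), (np.float64(0.1), 0.0676)]
before ((486.584716796875, 174.177490234375), (143.70034790039062, 166.8013916015625), 14.728925704956055)
after ((478.99798583984375, 205.001953125), (144.02320861816406, 170.63909912109375), 14.407686233520508)
```

View pics/scene8.png

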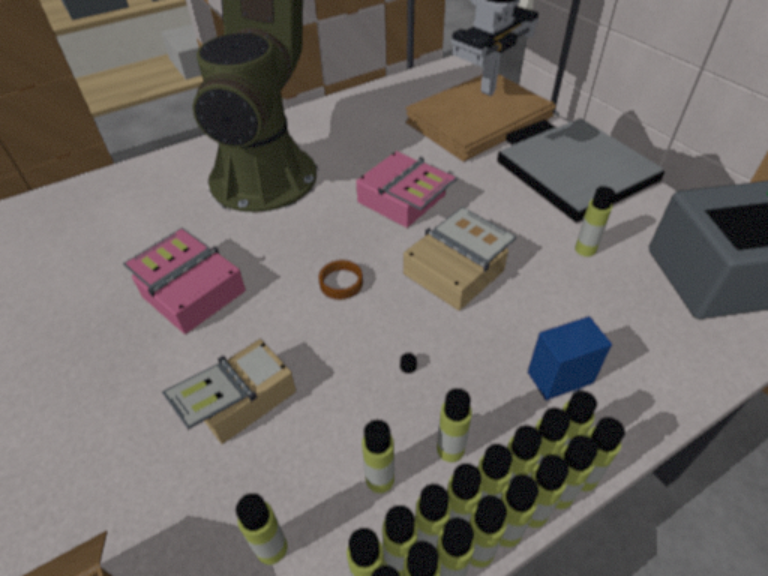

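View pics/top8.png

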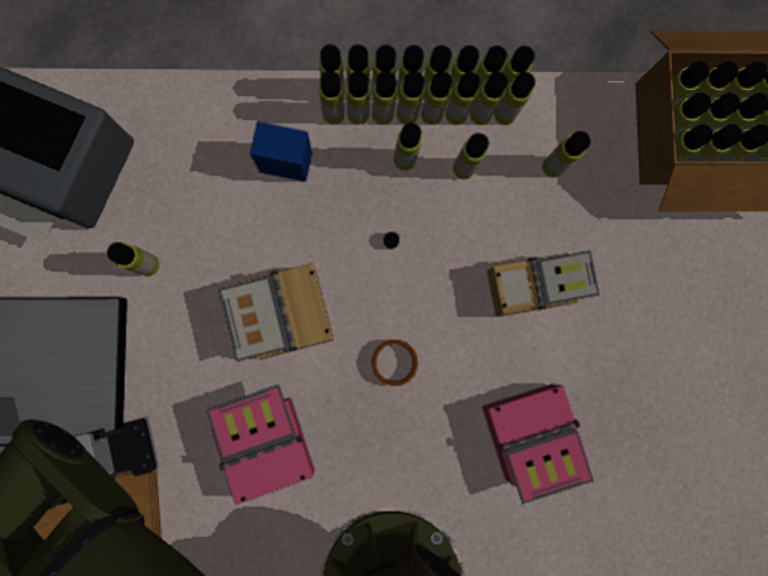

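The leaf is flat on the left: its top is at 68.4 mm, constant along its length. Nothing else has moved and the hand is clear, so I'll hand in.

```bash
python3 -c "
from station import ctrl; print(ctrl.hand_in())"
```

```text
the job is handed in; nothing more can be done
None
```

I turned the wide leaf on the wooden stand over and handed the job in at about 11 s. I pushed only, with closed fingertips: up at the free edge, over the spine, then down onto the left side.

**Last checks:**
- **Leaf:** it lies fully flat on the left. Its upper face is at 67 to 68 mm from spine to free edge in both cameras, against an expected 68 mm.
- **Other objects:** the narrow stand, the bottles, the tape, the cap, the carton and the pink look-alikes look unmoved in the pictures.
- **Hand:** it is clear of everything, with its force reading about zero.

**Not perfect:**
- **Stand shifted:** the tool could not tilt under the leaf, so my first contact pressed sideways on the edge with about 9 N. The stand slid about 2 to 4 mm to the left; its turn changed by less than half a degree.
- **Hard press:** when I pressed the leaf onto its stop, the fingertips briefly reached a vertical force of about 44 N (48 N in all). That is well under the 120 N wrist limit, and the arm and gripper body touched nothing that I could see. However, it is above the 40 N figure given for those parts.

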